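Pack a set of marbles into its gift box

ROBOT

A 6-joint arm with a two-finger parallel gripper is mounted at the origin on the work surface. World frame = base frame: x ahead of the robot, y to its left, z up, the work surface at z = 0. Lengths are in m, angles in degrees, forces in N, time in s.
With the tool pointing down it reaches from about 0.325 to 0.775 m from the base axis. Payload 5.5 kg.
Tool frame: the origin (TCP) lies at the centre of the arm's flange, where the gripper is bolted on; the fingertips stand 182 mm ahead of it and the grasp point (between the pads) lies 163 mm ahead of it; z points along the fingers, y is the line along which they close (so a half turn about z gives the same grasp; the last joint's range is limited). The gripper opens to 88 mm and grips with 3 to 60 N. Pads are 20 mm wide; open, the fingers measure 115 mm over their backs; the gripper's body (75 mm by 178 mm) begins 61 mm behind the grasp point.
Start: joints at [69.288, 5.22, 70.514, -0, 104.267, -3.249], TCP at [0.18, 0.572, 0.405] pointing down, gripper open.
Joint ranges: [-164.24, 164.24], [-49.07, 125.15], [9.68, 141.18], [-86.29, 266.29], [3.28, 154.24], [-151.56, 151.56]. Speed limits (degrees/s): [147.25, 147.25, 172.46, 180, 180, 180].

INTERFACE

Orientations are given as [roll, pitch, yaw] about the fixed x, y, z axes, in that order (R = Rz(yaw) Ry(pitch) Rx(roll)).
In Python, from station import r gives the robot as it stands. The module is installed in compiled form; this text tells all that it offers. Calls block until the motion is done:
- r.reach(position, orientation): joint-space move of the TCP to a pose.
- r.servo_line(position, rotation=None, speed=0.15): straight line of the TCP; rotation=None keeps the orientation; speed is the mean speed in m/s.
- r.move_joints(angles): joint-space move.
- r.let_go() and r.grab(squeeze=None): open the fingers fully, or close them until they stop; squeeze is the grip in N (None keeps the last).
- r.wait(seconds).
- r.inverse_kinematics(position, orientation): joint angles nearest the present ones, or None.
- r.sense(): the state.
- r.snapshot(name): name is "scene" or "top"; returns a dict with "frame" (400x640x3 uint8, red, green, blue), "fx", "fy", "cx", "cy" (pixels), "dist_coeffs" ([k1, k2, p1, p2, k3] as OpenCV has them; the pictures are not rectified), "R" (3x3) and "t" (3): a world point X has camera coordinates R X + t. Camera axes: x right, y down, z forward; pixel columns grow to the right and rows downward; lengths in m; the calibration is good to about 2 mm. A picture is of the moment at which its call begins. There is no depth.
A pose or a line that the arm cannot do raises r.IKError and nothing moves.
- r.hand_in(): hands the job in; it is judged then, once.
The state is a dict: "clock": time; "joints": joint angles; "joint_vel": joint speeds; "joint_torque": joint torques, N m; "tcp_pos": TCP position; "orientation": TCP orientation; "contact_force": force on the tool from outside, world axes, zero at the start; "torque": the same for the moment, N m; "opening": finger opening in m; "gripper_force": force on a finger pad.
Only numpy, scipy, OpenCV 4.12 (cv2) and the standard library are available. Lean on these libraries where they do the work, as an engineer would, in place of code of your own. Each camera call takes 0.05 s, during which the arm holds its last target. There are 200 camera calls.

TASK

Pour all eight marbles out of the counting scoop into the open cardboard box, spilling none. Then stand the empty scoop upright back on its black mat, and push the box's lid fully shut. Leave the tape roll and the white cartons where they are.

Things in the scene. Friction and masses are not known exactly. Their poses are not given: they have to be found in the camera images.
- scoop: Aluminium counting scoop holding the 8 marbles, 0.13 to 0.21 kg empty. Origin: centre of its floor's underside; z up, +x to its pouring lip. Floor 84 x 84, 3 thick; side and back walls 47 high, 3 thick; at the front a chute climbs at 18 degrees from x = 41 to the open lip. Tipped nose-down by about 45 degrees it empties. Starts on the mat, lip towards the robot to within 40 degrees.
- scoop_grip (a point): Grip point at (0, 0, 104) in the scoop's frame, about over the centre of mass, in its black bar handle: 18 wide (y), 22 high (z 93 to 115), along x from -53 to 25, carried by a 12 x 18 post at the back (x = -47), free at the front. Pinch the bar from above, across the scoop's y.
- scoop_lip (a point): Middle of the scoop's pouring lip, at (103, 0, 23) in the scoop's frame; the lip is 84 wide; the side walls beside the chute end at x = 98, top z = 47.
- scoop_mid (a point): Middle of the scoop as seen from above, level with its underside, at (25, 0, 0) in the scoop's frame; seen from above the whole scoop is about 156 x 84.
- mat: Black rubber mat on the table, 200 (x) x 160 (y) x 4 thick, fixed: the scoop's place. Origin: centre of its underside.
- box: Open cardboard gift box, 170 x 170 x 60 high outside, walls and floor 4 thick, fixed in a blue jig (base plate 200 x 200 x 6, two 24 high stops at the box's -x side). Origin: centre of its underside, 6 above the table; z up; rim at z = 60. The lid's hinge is along its +x side, facing the robot's left to within 20 degrees; its +y points roughly to the robot.
- lid_hinge (a point): Middle of the lid's hinge line: on the box's rim at (85, 0, 60) in the box's frame; the hinge runs along the box's y. Its axes are the box's.
- lid_edge (a point): Middle of the lid's free edge, 170 from the hinge. The lid is a 170 x 170 x 5 cardboard panel, 0.08 kg.
- lid (a joint): Lid angle in rad: 0 shut flat on the rim, pi/2 upright, 1.9 fully open (leaning outwards, away from the box). Stiff hinge: it stays where it is left; about 1 N at the free edge moves it. No latch or handle: it is pushed shut from behind and pressed down on top.
- tape: Bystander: roll of amber packing tape lying flat, 100 diameter, 48 high. Origin: centre of its underside.
- carton_a: Bystander: small white carton, 70 x 90 x 50 high. Origin: centre of its underside.
- carton_b: Bystander: small white carton, 70 x 90 x 50 high. Origin: centre of its underside.
- marble0_center (a point): Centre of marble 0: red glass ball, 22 diameter, 14 g.
- marble1_center (a point): Centre of marble 1: blue glass ball, 22 diameter, 14 g.
- marble2_center (a point): Centre of marble 2: yellow glass ball, 22 diameter, 14 g.
- marble3_center (a point): Centre of marble 3: green glass ball, 22 diameter, 14 g.
- marble4_center (a point): Centre of marble 4: red glass ball, 22 diameter, 14 g.
- marble5_center (a point): Centre of marble 5: blue glass ball, 22 diameter, 14 g.
- marble6_center (a point): Centre of marble 6: yellow glass ball, 22 diameter, 14 g.
- marble7_center (a point): Centre of marble 7: green glass ball, 22 diameter, 14 g.
There are look-alikes about, which are no part of the job. Of the things like the scoop, leave any that is blue; of the rest the smaller one is meant.

How it is judged (in metres and radians):
On the way, in this order (a step that is already met when the one before it is completed fails the run):
1. all eight marbles are in the box (x of marble0_center in the frame of box between -0.083 and 0.083 m and y of marble0_center in the frame of box between -0.083 and 0.083 m and z of marble0_center in the frame of box between 0 and 0.06 m and x of marble1_center in the frame of box between -0.083 and 0.083 m and y of marble1_center in the frame of box between -0.083 and 0.083 m and z of marble1_center in the frame of box between 0 and 0.06 m and x of marble2_center in the frame of box between -0.083 and 0.083 m and y of marble2_center in the frame of box between -0.083 and 0.083 m and z of marble2_center in the frame of box between 0 and 0.06 m and x of marble3_center in the frame of box between -0.083 and 0.083 m and y of marble3_center in the frame of box between -0.083 and 0.083 m and z of marble3_center in the frame of box between 0 and 0.06 m and x of marble4_center in the frame of box between -0.083 and 0.083 m and y of marble4_center in the frame of box between -0.083 and 0.083 m and z of marble4_center in the frame of box between 0 and 0.06 m and x of marble5_center in the frame of box between -0.083 and 0.083 m and y of marble5_center in the frame of box between -0.083 and 0.083 m and z of marble5_center in the frame of box between 0 and 0.06 m and x of marble6_center in the frame of box between -0.083 and 0.083 m and y of marble6_center in the frame of box between -0.083 and 0.083 m and z of marble6_center in the frame of box between 0 and 0.06 m and x of marble7_center in the frame of box between -0.083 and 0.083 m and y of marble7_center in the frame of box between -0.083 and 0.083 m and z of marble7_center in the frame of box between 0 and 0.06 m), for 0.2 s.
2. the empty scoop stands upright on its mat, released (x of scoop_mid in the frame of mat between -0.06 and 0.06 m and y of scoop_mid in the frame of mat between -0.06 and 0.06 m and height (world z) of scoop below 0.01 m and angle between scoop's own z axis and vertical below 0.1 rad and linear speed of scoop below 0.03 m/s and contact force between scoop and the fingers below 0.1 N), for 0.2 s.
At the end, for the whole second after the job is handed in: All eight marbles are inside the box, below its rim; the lid is shut to 0.06 rad (10 mm at its free edge); the scoop stands upright (tilt under 0.1 rad) on the mat, released and still, the scoop_mid within 60 mm of the mat's centre along each mat axis (all of step 1 and all of step 2 and value of joint lid below 0.06 rad); the robot touches nothing.
It fails at once if the tape roll is pushed more than 30 mm from its place (distance of tape from where it was at the start of the episode above 0.03 m).
It fails at once if the first white carton is pushed more than 30 mm from its place (distance of carton_a from where it was at the start of the episode above 0.03 m).
It fails at once if the second white carton is pushed more than 30 mm from its place (distance of carton_b from where it was at the start of the episode above 0.03 m).
It also fails if it takes over 72 s, if anything falls off the work surface, if the arm or the gripper's body presses on something with over 40 N, if the wrist force passes 120 N, or if a joint passes its speed limit or range.

## Working session

There is one attempt and no reset: what is moved stays moved. The work goes in short steps, each a Python script; the robot and the scene stay as the last script left them, time stands still between calls to the robot, and variables do not carry over. Pictures are saved under pics/ and viewed, at most 10 in all, crops included, and the job is handed in when it is done.

```bash
mkdir -p pics; python3 - <<'E'
from station import r
import cv2,numpy as np,pickle
for n in("scene","top"):
    s=r.snapshot(n); pickle.dump(s,open(f"pics/{n}0.pkl","wb")); cv2.imwrite(f"pics/{n}0.png",s["frame"][:,:,::-1])
    print(n,s["fx"],s["cx"],s["cy"],s["dist_coeffs"],np.round(-s["R"].T@s["t"],3),np.round(s["R"],2).tolist())
print(r.sense()["clock"])
E
```

```text
scene 453.4211718928687 321.73949224747145 199.7368520614942 [0.01130993 0.         0.         0.         0.        ] [ 1.302 -0.432  0.863] [[0.36, 0.93, 0.01], [0.65, -0.24, -0.73], [-0.68, 0.27, -0.69]]
top 435.19958725207687 321.2605310665728 204.8184427468589 [0.02951073 0.         0.         0.         0.        ] [ 0.321 -0.131  1.147] [[0.11, -0.99, 0.0], [-0.97, -0.11, -0.2], [0.2, 0.02, -0.98]]
0.1
```

View pics/scene0.png

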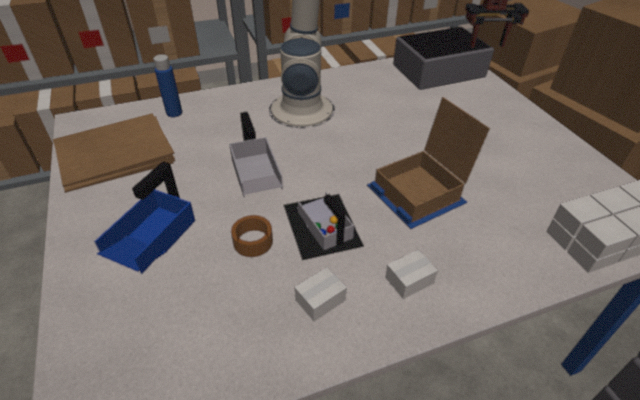

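View pics/top0.png

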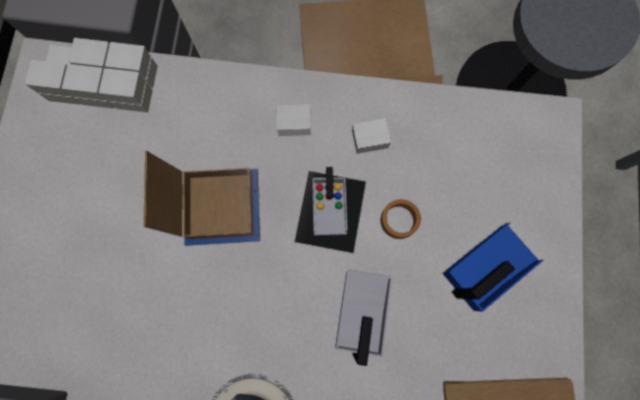

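Candidates: the blue scoop at top (492,265) is excluded by colour. Of the two grey ones, (363,310) is larger, is empty and has no mat. The one at (330,205) is smaller, holds the marbles and sits on the black mat, so it is the one meant. I'll confirm it with an enlarged crop.

```bash
cat > h.py <<'E'
import cv2,numpy as np,pickle
def ray(s,uv,z):
    K=np.array([[s["fx"],0,s["cx"]],[0,s["fy"],s["cy"]],[0,0,1]])
    p=cv2.undistortPoints(np.array(uv,float).reshape(-1,1,2),K,np.array(s["dist_coeffs"],float)).reshape(-1,2)
    R=np.array(s["R"]);c=-R.T@np.array(s["t"]).ravel()
    d=np.c_[p,np.ones(len(p))]@R
    return c+d*((z-c[2])/d[:,2])[:,None]
def proj(s,X):
    K=np.array([[s["fx"],0,s["cx"]],[0,s["fy"],s["cy"]],[0,0,1]])
    return cv2.projectPoints(np.array(X,float).reshape(-1,1,3),cv2.Rodrigues(np.array(s["R"]))[0],np.array(s["t"],float),K,np.array(s["dist_coeffs"],float))[0].reshape(-1,2)
E
python3 - <<'E'
from h import *
s=pickle.load(open("pics/top0.pkl","rb"));f=s["frame"]
a=cv2.resize(f[155:255,290:370],None,fx=5,fy=5,interpolation=cv2.INTER_CUBIC)  #400x500
b=cv2.resize(f[140:260,140:265],None,fx=3.1,fy=4.1667,interpolation=cv2.INTER_CUBIC)
b=cv2.resize(f[145:255,140:265],None,fx=3.2,fy=3.2,interpolation=cv2.INTER_CUBIC) #400x352
c=np.zeros((500,800,3),np.uint8);c[:,:400]=a;c[:b.shape[0],400:400+b.shape[1]]=b
cv2.imwrite("pics/crop1.png",c[:,:,::-1])
hsv=cv2.cvtColor(f,cv2.COLOR_RGB2HSV)
g=f.max(2)
m=((g<60)).astype(np.uint8);m[:150]=0;m[270:]=0;m[:,:280]=0;m[:,380:]=0
cn=max(cv2.findContours(m,0,2)[0],key=cv2.contourArea);h=cv2.convexHull(cn)
q=cv2.approxPolyDP(h,6,True).reshape(-1,2);print("mat",q.tolist(),np.round(ray(s,q,.004)[:,:2],3).tolist(),cv2.minAreaRect(cn))
E
```

```text
mat [[309, 173], [331, 168], [364, 182], [352, 251], [296, 241]] [[0.641, -0.064], [0.662, -0.122], [0.633, -0.215], [0.443, -0.201], [0.452, -0.052]] ((331.3846130371094, 208.07693481445312), (58.442604064941406, 78.44644165039062), 11.309932708740234)
```

View pics/crop1.png

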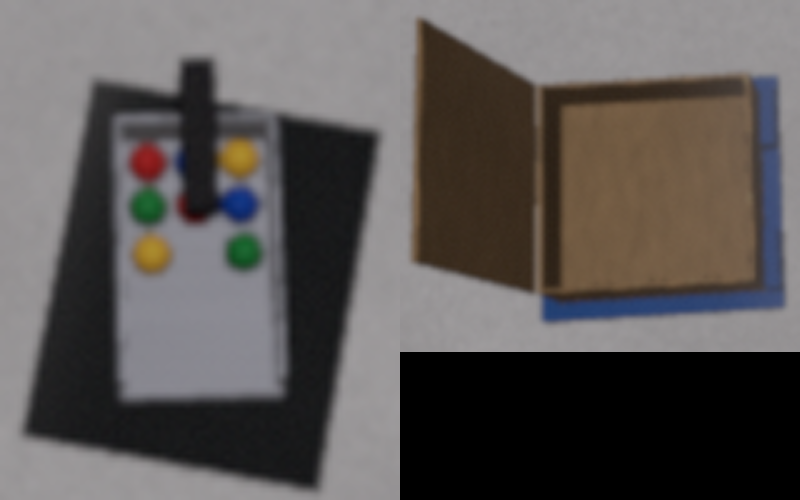

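Confirmed: the grey scoop with the marbles stands on the black mat. In the crop its back-wall corners are (111,113) and (279,113), its lip corners (121,402) and (285,398), and its bar back end (197,60). The box rim corners are about (537,86), (750,75), (762,288) and (540,293).

```bash
python3 - <<'E'
from h import *
from station import r
s=pickle.load(open("pics/top0.pkl","rb"))
A=lambda p:(np.array(p,float)+.5)/5-.5+[290,155]
B=lambda p:(np.array(p,float)-[400,0]+.5)/3.2-.5+[140,145]
P=lambda n,x:print(n,np.round(x[:,:2],4).tolist())
P("back",ray(s,A([[111,113],[279,113]]),.051));P("lip",ray(s,A([[121,402],[285,398]]),.027))
P("barback",ray(s,A([[197.5,60]]),.119));P("barfront",ray(s,A([[200,200]]),.119))
m=ray(s,A([[94,80],[381,132],[318,490],[24,433]]),.004);P("mat",m);print(m.mean(0))
b=ray(s,B([[537,86],[750,75],[757,290],[540,295]]),.066);P("box",b);print(b.mean(0),np.linalg.norm(np.roll(b,-1,0)-b,axis=1))
j=ray(s,B([[778,77],[785,307],[542,321]]),.006);P("jig",j);print((j[0]+j[2])/2,np.linalg.norm(np.diff(j,axis=0),axis=1))
x=r.sense();print(x["tcp_pos"],x["orientation"])
E
```

```text
back [[0.6171, -0.0752], [0.6272, -0.1622]]
lip [[0.4703, -0.0975], [0.4821, -0.1817]]
barback [[0.6304, -0.1176]]
barfront [[0.5604, -0.1266]]
mat [[0.6472, -0.0614], [0.6361, -0.2196], [0.4391, -0.2049], [0.4512, -0.0479]]
[ 0.54339854 -0.13344439  0.004     ]
box [[0.5896, 0.2556], [0.6185, 0.0877], [0.4466, 0.0566], [0.4236, 0.2232]]
[0.51957171 0.15577469 0.066     ] [0.17036133 0.17476052 0.16826275 0.16919064]
jig [[0.636, 0.076], [0.4422, 0.0421], [0.4084, 0.2374]]
[0.52219394 0.15669304 0.006     ] [0.19674996 0.19829241]
[0.18010253 0.57239722 0.40362826] [-1.79900756e+02 -4.98750502e-03  1.62534779e+02]
```

```bash
cat >> h.py <<'E'
from scipy.spatial.transform import Rotation as Ro
TOOL=.163
S=np.array([.578,-.125,.004]); SY=187.8
BOX=np.array([.521,.156,.006]); BY=99.5
def tcp_from_scoop(p,yaw,th,flip=False):
    "TCP pose holding the scoop whose lip is at p, nose down by th"
    R=Ro.from_euler("xyz",[0,th,yaw],degrees=True)
    g=p+R.apply([-.103,0,.081])
    T=R*Ro.from_euler("x",180,degrees=True)
    if flip: T=T*Ro.from_euler("z",180,degrees=True)
    return g-TOOL*T.apply([0,0,1]),T.as_euler("xyz",degrees=True)
bz=lambda p:BOX+Ro.from_euler("z",BY,degrees=True).apply(p)
lip0=S+Ro.from_euler("z",SY,degrees=True).apply([.103,0,.023])
lipP=bz([-.012,-.022,.099]); PY=BY+90
E
python3 - <<'E'
from h import *
from station import r
for fl in(0,1):
    for n,p,y,th in[("g",lip0,SY,0),("gup",lip0+[0,0,.15],SY,0),("b",lipP+[0,0,.06],PY,0)]+[("p",lipP,PY,t) for t in(0,20,40,50,60)]:
        P,o=tcp_from_scoop(p,y,th,fl);q=r.inverse_kinematics(P,o)
        print(fl,n,th,np.round(P,3),None if q is None else np.round(q,0))
for a in(.21,.0): 
  print(r.inverse_kinematics(bz([a,0,.2+.182]),[180,0,99.5]))
print(r.inverse_kinematics([.18,.572,.52],[180,0,162.5]),r.inverse_kinematics([.52,.1,.52],[180,0,187]))
E
```

```text
0 g 0 [ 0.578 -0.125  0.271] [ -15.    5.   85.    0.   91. -113.]
0 gup 0 [ 0.578 -0.125  0.421] [ -15.    4.   70.    0.  106. -113.]
0 b 0 [0.646 0.165 0.409] [ 11.  16.  58.  -0. 106. -88.]
0 p 0 [0.646 0.165 0.349] [ 11.  15.  65.  -0. 100. -88.]
0 p 20 [0.558 0.15  0.37 ] [ 12.  -7.  87.  -1.  80. -88.]
0 p 40 [0.468 0.135 0.358] [ 13. -30. 110.  -2.  61. -86.]
0 p 50 [0.426 0.128 0.341] [ 13. -42. 121.  -4.  52. -85.]
0 p 60 [0.387 0.121 0.316] None
1 g 0 [ 0.578 -0.125  0.271] [-15.   5.  85.  -0.  91.  67.]
1 gup 0 [ 0.578 -0.125  0.421] [-15.   4.  70.  -0. 106.  67.]
1 b 0 [0.646 0.165 0.409] [ 11.  16.  58.  -0. 106.  92.]
1 p 0 [0.646 0.165 0.349] [ 11.  15.  65.  -0. 100.  92.]
1 p 20 [0.558 0.15  0.37 ] [12. -7. 87. -1. 80. 92.]
1 p 40 [0.468 0.135 0.358] [ 13. -30. 110.  -2.  61.  94.]
1 p 50 [0.426 0.128 0.341] [ 13. -42. 121.  -4.  52.  95.]
1 p 60 [0.387 0.121 0.316] None
[ 3.35351316e+01  6.13568386e+00  7.12226484e+01 -2.54444375e-14
  1.02641668e+02  2.40351316e+01]
[ 1.30846858e+01 -3.60745394e+00  8.11070647e+01 -2.54444375e-14
  1.02500389e+02  3.58468576e+00]
[ 6.92815952e+01  8.54965011e+00  5.50345027e+01 -2.54444375e-14
  1.16415847e+02 -3.21840478e+00] [  7.20414063  -2.45740973  66.4416752    0.         116.01573454
 -89.79585937]
```

```bash
python3 - <<'E'
from h import *
from station import r
P,o=tcp_from_scoop(lip0,SY,0,1)
x=r.sense()
r.servo_line([.18,.572,.52],speed=.25)
r.reach([.45,.1,.52],o)
r.reach(P+[0,0,.1],o)
s=r.snapshot("top");pickle.dump(s,open("pics/top1.pkl","wb"))
s2=r.snapshot("scene")
c=np.hstack([cv2.resize(s["frame"][130:260,270:400],(400,400)),cv2.resize(s2["frame"][130:270,240:380],(400,400))])
cv2.imwrite("pics/c2.png",c[:,:,::-1])
print(r.sense()["clock"],np.round(r.sense()["tcp_pos"],3),P)
E
```

```text
3.9167 [ 0.578 -0.124  0.373] [ 0.578 -0.125  0.271]
```

View pics/c2.png

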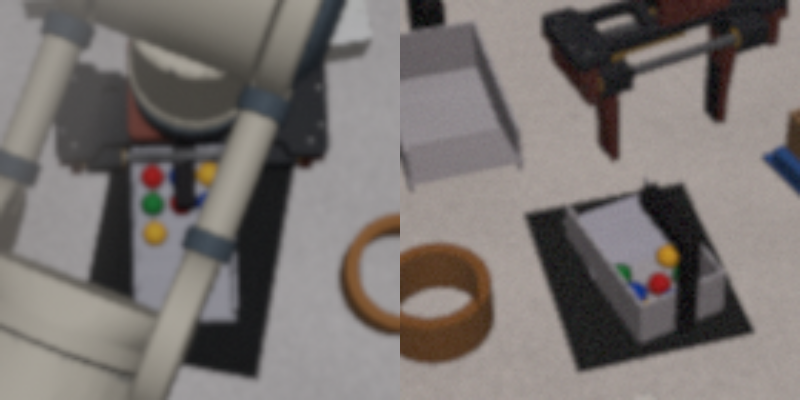

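The gripper is above the bar, straddling it: bar at crop (185,180) in the top view, scoop untouched. Now I'll descend, grip and lift.

```bash
python3 - <<'E'
from h import *
from station import r
P,o=tcp_from_scoop(lip0,SY,0,1)
r.servo_line(P,o,speed=.08); r.grab(55); r.wait(.3)
x=r.sense();print(x["clock"],x["opening"],x["gripper_force"],np.round(x["tcp_pos"],4),x["contact_force"])
r.servo_line(P+[0,0,.13],o,speed=.08)
s2=r.snapshot("scene");x=r.sense();print(x["opening"],x["contact_force"],x["clock"])
cv2.imwrite("pics/c3.png",cv2.resize(s2["frame"][70:270,220:400],(540,600))[:,:,::-1])
E
```

```text
6.6917 0.01731757625236686 54.993510246276855 [ 0.578  -0.1249  0.2709] [-0.08392461  1.58174349 -0.77771111]
0.017790093968099288 [ 0.51308293  0.19930429 -2.33764515] 8.5167
```

View pics/c3.png

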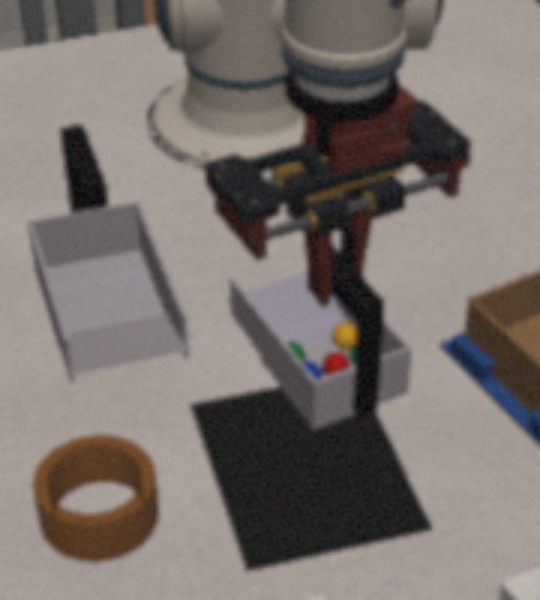

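The scoop is lifted level, bar gripped, with the marbles inside (red at (337,363), yellow at (347,335)). Next I'll carry it over the box.

```bash
python3 - <<'E'
from h import *
from station import r
P,o=tcp_from_scoop(lipP+[0,0,.06],PY,0,1)
r.servo_line(P,o,speed=.12)
for t in(0,6,12):
    P,o=tcp_from_scoop(lipP,PY,t,1); r.servo_line(P,o,speed=.06)
r.wait(.3)
s=r.snapshot("top");s2=r.snapshot("scene");x=r.sense();print(x["opening"],x["contact_force"],x["clock"])
for q in(s,s2): print(np.round(proj(q,[lipP]),0))
c=np.hstack([cv2.resize(s["frame"][130:260,140:270],(400,400)),cv2.resize(s2["frame"][90:230,350:490],(400,400))])
cv2.imwrite("pics/c4.png",c[:,:,::-1])
E
```

```text
0.01760593829100022 [-0.44824699  0.06394009 -3.21042055] 13.9167
[[218. 190.]]
[[422. 170.]]
```

View pics/c4.png

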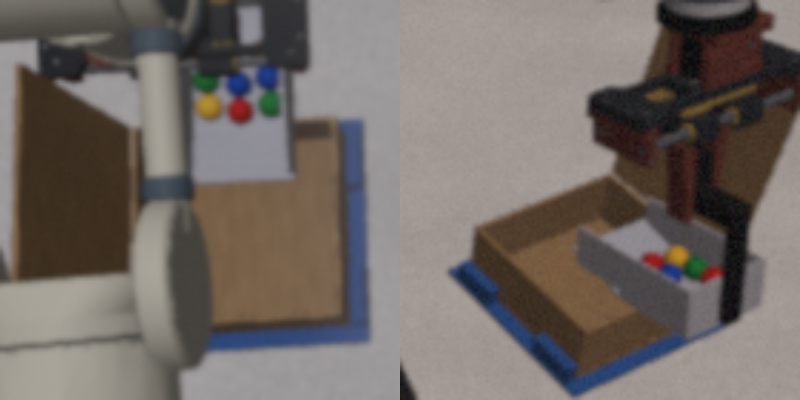

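The lip is at (225,180) in the left crop, over the box opening (135..345 x 120..325), and the marbles are still in. I'll pour slowly.

```bash
python3 - <<'E'
from h import *
from station import r
for t in(15,18,21,24,28,33,38,44,50):
    P,o=tcp_from_scoop(lipP,PY,t,1); r.servo_line(P,o,speed=.06)
r.wait(1.0)
s=r.snapshot("top");s2=r.snapshot("scene");x=r.sense();print(x["opening"],x["contact_force"],x["clock"],np.round(x["joints"],0))
c=np.hstack([cv2.resize(s["frame"][130:260,140:270],(400,400)),cv2.resize(s2["frame"][90:230,350:490],(400,400))])
cv2.imwrite("pics/c5.png",c[:,:,::-1])
E
```

```text
0.017564877355424974 [ 0.15033898 -0.26770499 -1.52790015] 19.2917 [ 13. -42. 121.  -4.  52.  95.]
```

View pics/c5.png

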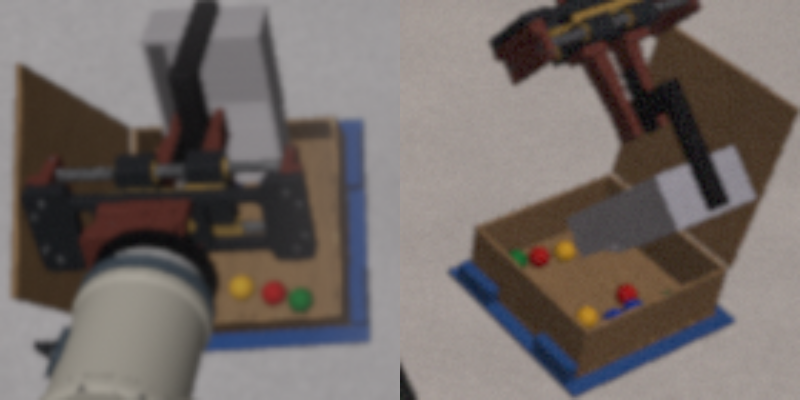

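Marbles are in the box, at least six of them visible, and the scoop looks empty. I'll level it, move clear over the mat and count.

```bash
python3 - <<'E'
from h import *
from station import r
for t in(40,28,14,0):
    P,o=tcp_from_scoop(lipP+[0,0,.06*(1-t/50)],PY,t,1); r.servo_line(P,o,speed=.15)
P,o=tcp_from_scoop(lip0+[0,0,.10],SY,0,1); r.servo_line(P,o,speed=.17)
r.wait(.2)
s=r.snapshot("top");s2=r.snapshot("scene");x=r.sense();print(x["opening"],x["contact_force"],x["clock"])
c=np.hstack([cv2.resize(s["frame"][130:260,140:270],(400,400)),cv2.resize(s2["frame"][100:240,250:390],(400,400))])
cv2.imwrite("pics/c6.png",c[:,:,::-1])
E
```

```text
0.017548200126589215 [-0.03862666  0.25703399 -1.11495797] 23.7167
```

View pics/c6.png

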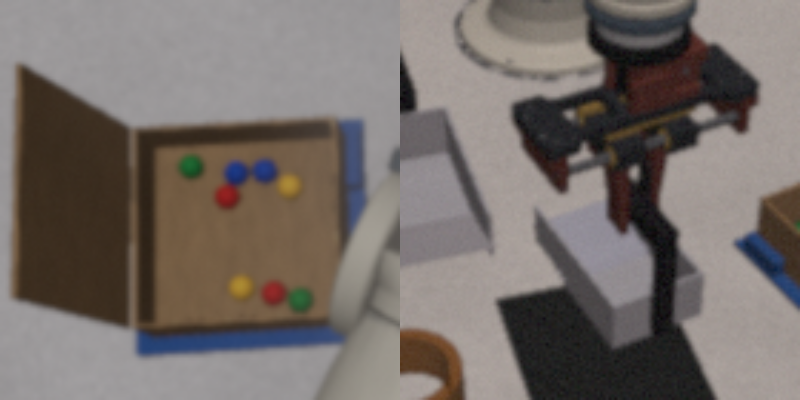

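All eight marbles are in the box: green (190,166), blue (236,173), blue (265,170), red (227,196), yellow (288,185), yellow (240,287), red (273,292) and green (300,299). The scoop is empty and level, so I'll set it down, release it and move behind the lid.

```bash
python3 - <<'E'
from h import *
from station import r
P,o=tcp_from_scoop(lip0+[0,0,.001],SY,0,1)
r.servo_line(P+[0,0,.02],o,speed=.12); r.servo_line(P,o,speed=.03); r.wait(.2)
print(r.sense()["contact_force"]); r.let_go(); r.wait(.4)
r.servo_line(P+[0,0,.08],o,speed=.1); r.wait(.3)
r.servo_line(P+[0,0,.22],o,speed=.25)
# over the lid, high, to behind it
r.reach(bz([.0,0,.48]),[180,0,BY]); r.grab(10)
s=r.snapshot("scene");pickle.dump(s,open("pics/s7.pkl","wb"))
r.reach(bz([.23,0,.48]),[180,0,BY])
t=r.snapshot("top")
print(r.sense()["clock"],r.sense()["opening"])
c=np.hstack([cv2.resize(s["frame"][90:250,270:510],(480,320)),cv2.resize(t["frame"][140:260,270:390],(320,320))])
cv2.imwrite("pics/c7.png",c[:,:,::-1])
E
```

```text
[ 0.57861648  0.10173302 -1.24280351]
32.525 0.00035768865203326597
```

View pics/c7.png

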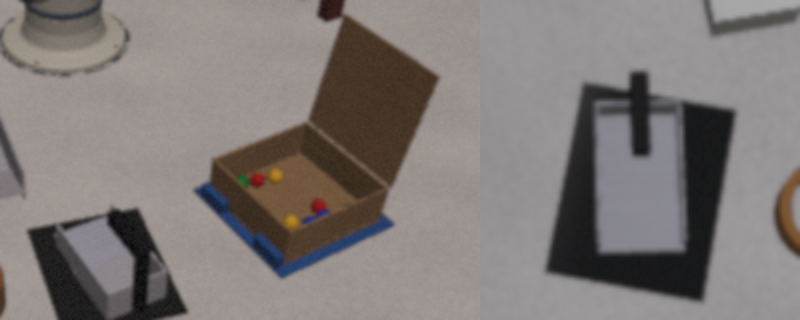

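The scoop stands on its mat at (640,175) in the right crop, released, and the box and lid are clear. Now I'll push the lid shut.

```bash
python3 - <<'E'
from h import *
from station import r
o=[180,0,BY]
T=lambda x,z:bz([x,0,z+.182])
r.servo_line(T(.23,.182),o,speed=.2)
r.servo_line(T(.13,.182),o,speed=.1);r.servo_line(T(.03,.184),o,speed=.1)
print(r.sense()["contact_force"])
for p in(60,50,40,30,20,10,4,0):
    a=np.radians(p);d=.004+.006*min(1,p/20)
    r.servo_line(T(.085-.14*np.cos(a)+d*np.sin(a),.06+.14*np.sin(a)+d*np.cos(a)),o,speed=.08)
    print(p,np.round(r.sense()["contact_force"],1))
x=r.sense();print(x["clock"],np.round(x["tcp_pos"],4),T(-.055,.064))
r.wait(.2)
r.servo_line(T(-.055,.25),o,speed=.2)
r.reach(bz([.23,0,.45]),o);r.wait(.2)
s=r.snapshot("scene");t=r.snapshot("top")
c=np.hstack([cv2.resize(s["frame"][90:250,270:510],(480,320)),cv2.resize(t["frame"][120:280,140:300],(320,320))])
cv2.imwrite("pics/c8.png",c[:,:,::-1])
E
```

```text
[-0.33345872  0.06357439 -0.0828787 ]
60 [-0.9 -0.2 -0.4]
50 [ 0.6  0.1 -0.4]
40 [-0.1  0.7  0.8]
30 [ 0.5 -0.5  0.5]
20 [ 0.5 -0.5  0.1]
10 [0.6 0.3 0.1]
4 [-0.4 -0.1 -0.3]
0 [0.5 0.6 7. ]
38.775 [0.5306 0.1019 0.2537] [0.53007762 0.10175429 0.252     ]
```

View pics/c8.png

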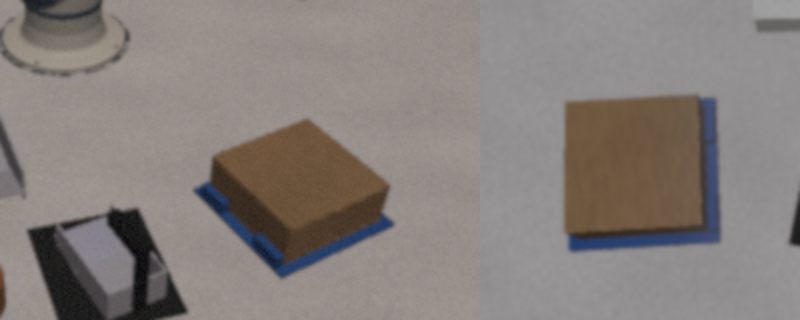

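The lid lies flat on the rim (top face centred at (300,173) in the left crop, firm 7 N contact when pressed), the scoop stands on its mat, and the robot touches nothing.

```bash
python3 -c "
from station import r
print(r.hand_in(), r.sense()['clock'])"
```

```text
the job is handed in; nothing more can be done
the job is handed in; nothing more can be done
```

I handed the job in: all eight marbles are in the box, the lid is pressed shut, and the empty scoop stands upright and released on its mat; the hand-in call returned no verdict.

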